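Sort the test specimens into their trays

ROBOT

A 6-joint arm with a two-finger parallel gripper is mounted at the origin on the work surface. World frame = base frame: x ahead of the robot, y to its left, z up, the work surface at z = 0. Lengths are in m, angles in degrees, forces in N, time in s.
With the tool pointing down it reaches from about 0.35 to 0.875 m from the base axis. Payload 4.2 kg.
Tool frame: the origin (TCP) lies at the very end of the fingers, on their centre line; the grasp point (between the pads) lies 19 mm behind it (robot.grip_point_offset is the distance from the TCP to the grasp point, in m); z points along the fingers, y is the direction in which the jaws open and shut (so a half turn about z gives the same grasp; the last joint's range is limited). The gripper opens to 85 mm and grips with 20 to 120 N. Pads are 22 mm wide; open, the fingers measure 114 mm over their backs; the gripper's body (76 mm by 85 mm) begins 54 mm behind the grasp point. The pads swing forward as they close: fully open they stand 13 mm farther back than shut.
Start: joints at [-52.85, 22.042, 0.453, 0, -68.411, -14.817], TCP at [0.238, -0.578, 0.231] pointing down, gripper open.
Joint ranges: [-179.83, 179.83], [-69.29, 118.12], [-61.27, 80.66], [-181.25, 117.63], [-171.15, -9.14], [-177.46, 177.46]. Speed limits (degrees/s): [159.86, 159.86, 180, 180, 180, 180].

INTERFACE

Orientations are given as a 3x3 rotation matrix whose columns are the frame's x, y, z axes.
In Python, from rig import robot gives the robot as it stands. The module is installed in compiled form; this text tells all that it offers.
- The arm moves only by the tool send_rows, never from a script. Its argument "steps" is a list that holds one entry, the list of rows, each a list of 6 numbers: the shift along the tool's x, y, z in cm, then the turn, a rotation vector about the tool's x, y, z in degrees. A call has 1 to 10 rows; each row is the pose to reach, as a shift and turn from the pose commanded when the call began, along the tool's axes at that moment; what a row does not reach only later rows make up. A row lasts 1/8 s, in which the tool goes at most 62.5 mm and 10.7 degrees, less where a joint would pass 70% of its speed; a pose out of reach is approached as far as the arm can. A call with a gripper value outside its range is refused whole. "gripper" is the closure, from -1 (fully open) to 1 (shut), set as the call begins (left out, the last holds). The fingers move at their own pace and stop on an object; "newtons" is the grip in N (left out, the last holds). Time passes only in rows, so rows that repeat a pose let the fingers close. It gives the time, the measured TCP pose, the force and the opening at its end, in the units of the state.
- robot.get_obs(): the state, without advancing time (a new reading comes with each control period).
- robot.read_camera(name): name is "scene" or "top" or "wrist"; returns (picture, depth): 420x560x3 uint8, red, green, blue; 420x560 float32, m along the optical axis (not along the pixel's ray), 0 where there is no reading.
- robot.camera_model(name): a dict with "K" (3x3 intrinsics, pixels), "origin" and "rotation" of the camera in the world. Camera axes: x right, y down, z forward; pixel columns grow to the right and rows downward; lengths in m; the calibration is good to about 2 mm. A picture is of the moment at which its call begins: read the wrist's pose just before it. camera_model takes no time and is no camera call; for the wrist camera it gives the pose at the moment of the call.
- robot.job_done(): hands the job in, once; it reports no verdict.
Trained networks look in the newest picture that a camera, given by its name, has taken for a name from the list of things; names that differ only in an ending like _2 or _b are one class to them, and where a whole thing is asked for, a point or a joint stands for the part that bears it (a point fixed in the world has none). Each returns a list of dicts, best first, with "score" (0 to 1); they miss things now and then, are a little off and sometimes report something else, mostly with a low value. They report only what shows in the picture. A call takes as long as a camera call. They do not tell look-alikes from the thing itself.
- robot.search_frame(camera, target): "point" ([x, y, z] in m, in the coordinates of the camera as it stood for that picture, good to about 4 mm: the middle of the surface that is visible of it).
The state is a dict: "clock": time; "qpos": joint angles; "dq": joint speeds; "effort": joint torques, N m; "eef_pos": TCP position; "orientation": TCP orientation; "wrist_force": force on the tool from outside, world axes, zero at the start; "ft_torque": the same for the moment, N m; "opening": opening from 0.0 (shut) to 1.0 (fully open).
Only numpy, scipy, OpenCV 4.12 (cv2) and the standard library are available. Lean on these libraries where they do the work, as an engineer would, in place of code of your own. Each camera call takes 0.05 s, during which the arm holds its last target.

TASK

Put the mixed specimens away where each kind belongs: the two bars (waisted and plain) flat on the floor of the shallow tray, each pointing along the tray's long way and not on top of one another; the two solid cylinders standing upright in the divided box, one in each bay; and the pipe ring over the upright post, down flat on its base. Set each one down rather than dropping it, and leave the caliper and the steel jaw block where they are.

Things in the scene. Friction and masses are not known exactly. Their poses are not given: they have to be found in the camera images.
- waisted_bar: Loose flat aluminium tensile specimen lying on the bench, dumbbell outline: 110 mm long (its x), 8 mm thick, 22 mm wide over the last 30 mm at each end (its y), 12 mm wide in the straight waist between; about 40 g. Origin at the centre of its underside, z up.
- plain_bar: Loose plain rectangular aluminium bend specimen lying on the bench: 80 mm long (its x), 16 mm wide (its y), 10 mm thick; about 35 g. Origin at the centre of its underside, z up.
- tall_plug: Loose solid aluminium cylinder (compression specimen) standing upright: 30 mm in diameter, 56 mm tall; about 100 g. Origin at the centre of its underside, z up.
- short_plug: Loose solid aluminium cylinder (compression specimen) standing upright: 40 mm in diameter, 40 mm tall; about 120 g. Origin at the centre of its underside, z up.
- pipe_ring: Loose slice of aluminium pipe lying with its bore upright: 56 mm outside, 44 mm inside diameter, 30 mm tall; about 70 g. Origin at the centre of its underside, z up.
- bar_tray: Blue shallow rectangular open tray with one undivided space, fixed to the bench: outside 160 mm (its x, the long way) by 130 mm (its y) by 16 mm high, walls and floor 5 mm thick, so inside 150 by 120 mm with the inner floor 5 mm above the bench. Origin at the centre of its underside, z up.
- plug_box: Blue oblong open box with a divider across its middle making two bays side by side along its x, fixed to the bench: outside 184 mm (its x) by 100 mm (its y) by 26 mm high, walls, divider and floor 5 mm thick; each bay is about 84 mm (x) by 90 mm (y) inside, bay centres at x = +45 and -45 mm, inner floor 5 mm above the bench, divider as high as the walls. Origin at the centre of its underside, z up.
- ring_post: Stand fixed to the bench: blue round base 100 mm in diameter and 8 mm high with an upright steel post in its centre, 22 mm in diameter, rising 44 mm above the base (top 52 mm above the bench). Origin at the centre of its underside, z up.
- caliper: Bystander: loose digital caliper lying on the bench at the right-hand edge of the work, 210 mm long (its x), 15 mm high, with two jaws to its -y. Not to be disturbed. Origin on its underside, at the middle of its beam.
- grip_jaw: Bystander: loose dark steel serrated jaw block at the left-hand edge of the work, 60 by 45 mm, about 24 mm high. Not to be disturbed. Origin at the centre of its underside, z up.
Things that resemble listed ones, but are neither listed nor needed, are in the scene too. What is shaped like the short_plug but blue or brown is not meant.

How it is judged (in metres and radians):
At the end, for the whole second after the job is handed in: Both bars flat (0.08 rad) on the tray floor, lengthwise within 0.35 rad; both cylinders upright (0.08 rad) on the box floor, one per bay; ring flat on the stand base round the post (within 14 mm); all released and at rest. Which bay or side is free (x of waisted_bar in the frame of bar_tray between -0.022 and 0.022 m and y of waisted_bar in the frame of bar_tray between -0.055 and 0.055 m and z of waisted_bar in the frame of bar_tray between 0.001 and 0.009 m and angle between the x axis of each of waisted_bar, plain_bar and the x axis of bar_tray, either way round below 0.35 rad and angle between each of waisted_bar, plain_bar, tall_plug, short_plug, pipe_ring's own z axis and vertical below 0.08 rad and x of plain_bar in the frame of bar_tray between -0.037 and 0.037 m and y of plain_bar in the frame of bar_tray between -0.055 and 0.055 m and z of plain_bar in the frame of bar_tray between 0.001 and 0.009 m and x of tall_plug in the frame of plug_box between -0.075 and 0.075 m and y of tall_plug in the frame of plug_box between -0.033 and 0.033 m and z of tall_plug in the frame of plug_box between 0.001 and 0.009 m and x of short_plug in the frame of plug_box between -0.075 and 0.075 m and y of short_plug in the frame of plug_box between -0.033 and 0.033 m and z of short_plug in the frame of plug_box between 0.001 and 0.009 m and ((x of tall_plug in the frame of plug_box above 0.012 m and x of short_plug in the frame of plug_box below -0.012 m) or (x of tall_plug in the frame of plug_box below -0.012 m and x of short_plug in the frame of plug_box above 0.012 m)) and horizontal distance between pipe_ring and ring_post below 0.014 m and z of pipe_ring in the frame of ring_post between 0.004 and 0.012 m and linear speed of each of waisted_bar, plain_bar, tall_plug, short_plug, pipe_ring below 0.02 m/s and angular speed of each of waisted_bar, plain_bar, tall_plug, short_plug, pipe_ring below 0.3 rad/s); the robot touches nothing.
It fails at once if the caliper or the grip jaw is pushed more than 15 mm (distance of any of caliper, grip_jaw from where it was at the start of the episode above 0.015 m).
It fails at once if a specimen is dropped or thrown: free of the fingers it moves faster than 0.8 m/s (a fall of about 33 mm) ((linear speed of waisted_bar above 0.8 m/s and contact force between waisted_bar and the fingers below 0.01 N) or (linear speed of plain_bar above 0.8 m/s and contact force between plain_bar and the fingers below 0.01 N) or (linear speed of tall_plug above 0.8 m/s and contact force between tall_plug and the fingers below 0.01 N) or (linear speed of short_plug above 0.8 m/s and contact force between short_plug and the fingers below 0.01 N) or (linear speed of pipe_ring above 0.8 m/s and contact force between pipe_ring and the fingers below 0.01 N)).
It also fails if it takes over 131 s, if anything falls off the work surface, if the arm or the gripper's body presses on something with over 40 N, if the wrist force passes 120 N, or if a joint passes its speed limit or range.

## Working session

There is one attempt and no reset: what is moved stays moved. The work goes in short steps, Python scripts to look and compute and a tool call to move; the robot and the scene stay as the last step left them, time stands still between calls to the robot, and variables do not carry over. Pictures are saved under pics/ and viewed, and the job is handed in when it is done.

Besides the shell and the picture viewer there is one more tool, called after ">>>" as name([rows], argument=value, ...), one row to a line, values as JSON. send_rows: Moves the arm, as the interface text tells. Its arguments: {"type":"object","properties":{"steps":{"type":"array"},"gripper":{"type":"number"},"newtons":{"type":"number"}},"required":["steps"]}

```bash
mkdir -p pics; ls; python3 - <<'E'
from rig import robot
import cv2,numpy as np
print(robot.get_obs())
for n in ("scene","top","wrist"):
    p,d=robot.read_camera(n); cv2.imwrite(f"pics/{n}0.png",p[:,:,::-1]); np.save(f"pics/{n}0.npy",d)
    m=robot.camera_model(n); print(n,m, d.min(),d.max())
print(robot.get_obs()["clock"])
E
```

```text
pics
{'clock': 0.0, 'qpos': array([-5.28490103e+01,  2.20905295e+01,  3.77628064e-01, -2.97685731e-02,
       -6.84105922e+01, -1.48140880e+01]), 'dq': array([ 0.02411597, -0.01213004, -0.00542847, -0.01070197, -0.04839547,
       -0.04286286]), 'effort': array([-2.02371571e-04, -3.92289913e+01,  1.88395053e+01,  4.18606773e+00,
       -4.77961570e-03, -1.21648961e-05]), 'eef_pos': array([ 0.2372973 , -0.57755104,  0.23020731]), 'orientation': array([[-9.25037933e-01, -3.79873639e-01, -9.16576809e-04],
       [-3.79874736e-01,  9.25035754e-01,  2.00965223e-03],
       [ 8.44524132e-05,  2.20718892e-03, -9.99997561e-01]]), 'wrist_force': array([0.29671509, 0.07654691, 0.09127113]), 'ft_torque': array([ 0.02521224,  0.0315478 , -0.03834866]), 'opening': 0.9973131171468756}
scene {'K': array([[434.74265023,   0.        , 277.5311053 ],
       [  0.        , 434.74265023, 213.11413837],
       [  0.        ,   0.        ,   1.        ]]), 'origin': array([1.06366924, 0.7676875 , 0.63016717]), 'rotation': array([[-0.79147637,  0.30959366, -0.52698855],
       [ 0.61111416,  0.4152847 , -0
[... 170 characters left out ...]
5, 213.67508715],
       [  0.        ,   0.        ,   1.        ]]), 'origin': array([0.38666885, 0.00394328, 1.09464719]), 'rotation': array([[-0.02456982, -0.99606607,  0.08513938],
       [-0.99963192,  0.02545896,  0.00937321],
       [-0.0115039 , -0.08487774, -0.99632496]])} 0.0 1.9653881
wrist {'K': array([[327.0790107 ,   0.        , 284.33280295],
       [  0.        , 327.0790107 , 206.41766809],
       [  0.        ,   0.        ,   1.        ]]), 'origin': array([ 0.16058372, -0.60988573,  0.37226107]), 'rotation': array([[-0.38042509,  0.87530373,  0.29852995],
       [ 0.92480975,  0.35939057,  0.12476114],
       [ 0.00191504,  0.32354568, -0.94621061]])} 0.0 0.50867003
0.15
```

View pics/top0.png

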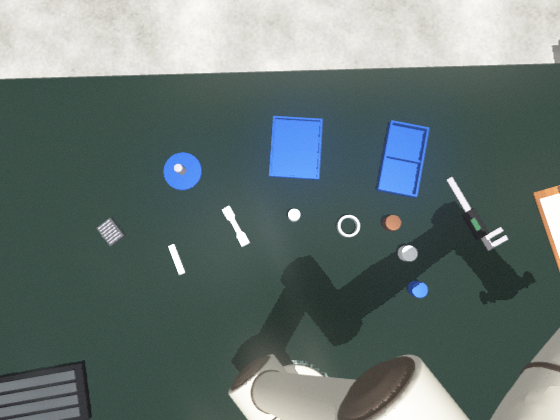

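View pics/scene0.png

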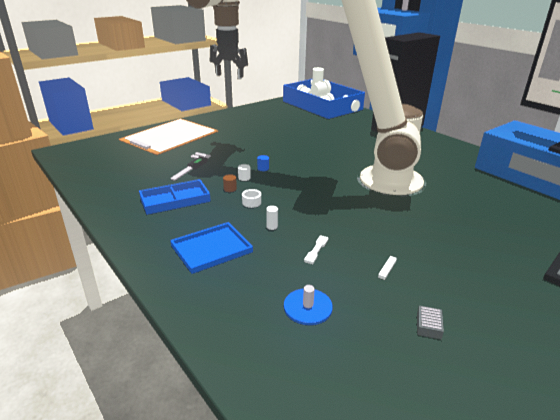

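```bash
python3 - <<'E'
from rig import robot
import numpy as np
for n in ("top","scene"):
    robot.read_camera(n); m=robot.camera_model(n); K,o,R=m["K"],m["origin"],m["rotation"]
    for t in "waisted_bar plain_bar tall_plug short_plug pipe_ring bar_tray plug_box ring_post caliper grip_jaw".split():
        for r in robot.search_frame(n,t)[:5]:
            p=np.array(r["point"]); q=K@p
            print(n,t,round(r["score"],2),(R@p+o).round(3),(q[:2]/q[2]).round(0))
print(robot.get_obs()["clock"])
E
```

```text
top waisted_bar 0.66 [0.453 0.15  0.002] [233. 225.]
top plain_bar 0.75 [0.37  0.298 0.007] [176. 259.]
top short_plug 0.67 [ 0.453 -0.251  0.04 ] [391. 220.]
top pipe_ring 0.64 [ 0.45  -0.146  0.032] [348. 223.]
top bar_tray 0.84 [ 0.651 -0.021  0.009] [297. 148.]
top ring_post 0.86 [0.597 0.278 0.01 ] [183. 171.]
top ring_post 0.4 [0.451 0.147 0.005] [234. 226.]
top caliper 0.75 [ 0.442 -0.47   0.009] [473. 223.]
top grip_jaw 0.62 [0.445 0.461 0.022] [111. 231.]
scene waisted_bar 0.68 [0.462 0.151 0.002] [316. 252.]
scene waisted_bar 0.32 [0.378 0.303 0.007] [388. 269.]
scene plain_bar 0.58 [0.379 0.302 0.007] [387. 269.]
scene tall_plug 0.64 [0.483 0.002 0.038] [272. 217.]
scene short_plug 0.73 [ 0.291 -0.307  0.021] [262. 164.]
scene short_plug 0.7 [ 0.385 -0.283  0.023] [242. 173.]
scene short_plug 0.46 [ 0.459 -0.245  0.03 ] [229. 182.]
scene pipe_ring 0.86 [ 0.453 -0.137  0.018] [251. 199.]
scene plug_box 0.81 [ 0.617 -0.301  0.012] [173. 195.]
scene ring_post 0.55 [0.605 0.29  0.007] [310. 308.]
scene caliper 0.59 [ 0.46  -0.46   0.008] [195. 164.]
scene caliper 0.57 [0.454 0.468 0.023] [430. 320.]
scene grip_jaw 0.64 [0.455 0.471 0.023] [431. 321.]
1.25
```

The top view shows:

- **Waisted bar:** (235,226)
- **Plain bar:** (176,260)
- **Tall plug:** (294,214)
- **Ring:** (348,226)
- **Tray:** (297,148)
- **Box:** (403,158)
- **Post:** (182,170)
- **Caliper:** (478,215)
- **Jaw block:** (110,232)

There are three short_plug candidates: brown (393,222), grey (407,253) and blue (419,289). The grey one fits, because the text excludes blue and brown. I'll confirm it in a crop while measuring.

```bash
cat > h.py <<'E'
from rig import robot
import cv2,numpy as np
def cloud(n):
    st=robot.get_obs()
    m=robot.camera_model(n); p,d=robot.read_camera(n); 
    K,o,R=m["K"],m["origin"],m["rotation"]
    v,u=np.mgrid[:420,:560]
    c=np.stack([(u-K[0,2])/K[0,0]*d,(v-K[1,2])/K[1,1]*d,d],-1)
    return p,d,c@R.T+o,m
def pix2plane(m,uv,z):
    uv=np.atleast_2d(uv).astype(float)
    r=np.c_[uv,np.ones(len(uv))]@np.linalg.inv(m["K"]).T@m["rotation"].T
    s=(z-m["origin"][2])/r[:,2]
    return m["origin"]+r*s[:,None]
E
python3 - <<'E'
from h import *
for n in ("top","scene"):
    p,d,w,m=cloud(n)
    cv2.imwrite(f"pics/crop_{n}.png",cv2.resize(p[190:310,270:450,::-1] if n=="top" else p[140:260,180:320,::-1],None,fx=4,fy=4,interpolation=cv2.INTER_CUBIC))
    hsv=cv2.cvtColor(p,cv2.COLOR_RGB2HSV)
    reg=(d>0)&(w[...,0]>.25)&(w[...,0]<.75)&(abs(w[...,1])<.55)
    bg=reg&(hsv[...,1]>90)&(hsv[...,2]<80)&(abs(w[...,2])<.02)
    A=np.c_[w[bg][:,:2],np.ones(bg.sum())]; co=np.linalg.lstsq(A,w[bg][:,2],rcond=None)[0]
    print(n,"bench plane",co.round(4))
    hz=w[...,2]-(w[...,0]*co[0]+w[...,1]*co[1]+co[2])
    mask=(reg&(hz>.004)&(hz<.1)).astype(np.uint8)
    k,l,s,c=cv2.connectedComponentsWithStats(mask)
    for i in range(1,k):
        if s[i,4]<25: continue
        q=w[l==i]; h=hz[l==i]; r=cv2.minAreaRect((q[:,:2]*1000).astype(np.float32))
        print(s[i,4],"px",c[i].round(0),"mean",q.mean(0).round(3),"zmed/95",np.median(h).round(4),np.percentile(h,95).round(4),"rect",np.round(r[0],0),np.round(r[1],0),round(r[2],1),"rgb",p[l==i].mean(0).round(0))
E
```

```text
top bench plane [-0.0041  0.0306  0.0098]
14515 px [456. 192.] mean [ 0.526 -0.432  0.003] zmed/95 0.0076 0.0218 rect [ 500. -387.] [500. 326.] 0.0 rgb [ 68.  92. 107.]
455 px [296. 146.] mean [ 0.656 -0.019  0.016] zmed/95 0.0093 0.0138 rect [654. -17.] [130. 161.] 84.9 rgb [ 85. 139. 232.]
83 px [179. 168.] mean [0.598 0.279 0.046] zmed/95 0.0345 0.0386 rect [599. 280.] [19. 19.] 4.3 rgb [203. 202. 214.]
121 px [293. 214.] mean [ 0.473 -0.007  0.054] zmed/95 0.0479 0.0511 rect [474.  -7.] [28. 28.] 24.0 rgb [247. 248. 248.]
192 px [348. 225.] mean [ 0.444 -0.146  0.027] zmed/95 0.0255 0.0286 rect [ 444. -145.] [55. 54.] 88.8 rgb [223. 225. 227.]
247 px [391. 223.] mean [ 0.448 -0.253  0.036] zmed/95 0.0396 0.0429 rect [ 444. -259.] [52. 40.] 41.2 rgb [170. 126. 103.]
265 px [407. 253.] mean [ 0.372 -0.29   0.035] zmed/95 0.0399 0.0441 rect [ 370. -298.] [53. 45.] 68.8 rgb [181. 185. 188.]
33 px [433. 251.] mean [ 0.374 -0.365  0.002] zmed/95 0.0055 0.0067 rect [ 372. -364.] [19. 26.] 65.7 rgb [42. 53. 52.]
64 px [431. 274.] mean [ 0.315 -0.356  0.003] zmed/95 0.0053 0.0068 rect [ 314. -356.] [27. 54.] 80.5 rgb [62. 81. 75.]
284 px [418. 289.] mean [ 0.281 -0.312  0.034] zmed/95 0.0405 0.0445 rect [ 274. -323.] [65. 39.] 57.0 rgb [ 87. 133. 203.]
scene bench plane [0.2855 0.3865 0.0298]
1732 px [218. 161.] mean [ 0.377 -0.446  0.003] zmed/95 0.0345 0.081 rect [ 426. -410.] [352. 279.] 0.0 rgb [79. 95. 99.]
```

View pics/crop_top.png

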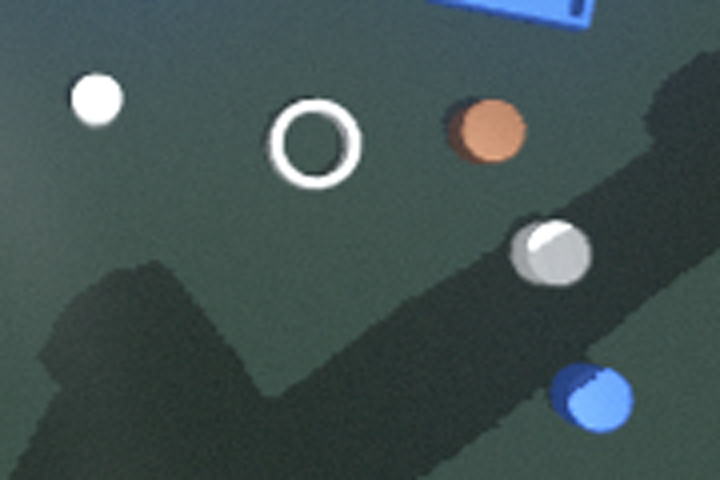

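View pics/crop_scene.png

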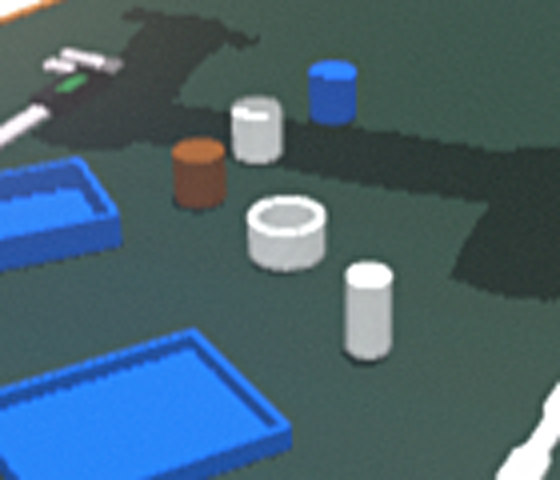

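The crop shows the grey aluminium cylinder at (407,253), flanked by the brown and blue look-alikes, so grey is the short_plug. Next I'll measure by colour with ray-plane intersection and check the depth bias.

```bash
python3 - <<'E'
from h import *
p,d,w,m=cloud("top"); np.save("pics/top_w.npy",w)
for uv in [(200,230),(200,120),(250,200),(330,180),(330,270),(370,150),(450,150),(140,200),(210,280)]:
    u,v=uv; print(uv,np.median(w[v-4:v+5,u-4:u+5].reshape(-1,3),0).round(4))
hsv=cv2.cvtColor(p,cv2.COLOR_RGB2HSV)
def comps(mask,name,hs):
    k,l,s,c=cv2.connectedComponentsWithStats(mask.astype(np.uint8))
    for i in range(1,k):
        if s[i,4]<40 or c[i][1]>320 or c[i][1]<100: continue
        pts=np.argwhere(l==i)[:,::-1]
        out=[]
        for h in hs:
            q=pix2plane(m,pts,h)[:,:2]*1000
            r=cv2.minAreaRect(q.astype(np.float32)); out.append((h,q.mean(0).round(0),np.round(r[0],1),np.round(r[1],0),round(r[2],1)))
        print(name,s[i,4],c[i].round(1),"zraw",np.median(w[l==i][:,2]).round(4),*out)
comps((hsv[...,1]<40)&(hsv[...,2]>120),"grey",[0.01,.03,.05])
comps((hsv[...,0]>100)&(hsv[...,0]<125)&(hsv[...,1]>120)&(hsv[...,2]>100),"blue",[.008,.016,.026])
E
```

```text
(200, 230) [4.431e-01 2.364e-01 1.000e-04]
(200, 120) [0.7365 0.2344 0.    ]
(250, 200) [5.184e-01 1.045e-01 5.000e-04]
(330, 180) [ 0.5659 -0.1063  0.    ]
(330, 270) [ 3.317e-01 -9.860e-02  3.000e-04]
(370, 150) [ 6.431e-01 -2.145e-01  4.000e-04]
(450, 150) [ 0.6372 -0.4248 -0.    ]
(140, 200) [ 5.259e-01  3.938e-01 -2.000e-04]
(210, 280) [0.3135 0.2114 0.0006]
grey 84 [179.3 168.6] zraw 0.0504 (0.01, array([605., 287.]), array([604.4, 287.6]), array([30., 20.]), 44.4) (0.03, array([601., 282.]), array([600.4, 282.4]), array([30., 20.]), 44.4) (0.05, array([597., 277.]), array([596.4, 277.1]), array([29., 20.]), 44.4)
grey 275 [458.5 193.9] zraw 0.0061 (0.01, array([ 519., -436.]), array([ 519.5, -435.5]), array([99., 18.]), 27.7) (0.03, array([ 517., -428.]), array([ 517. , -427.4]), array([97., 18.]), 27.7) (0.05, array([ 514., -420.]), array([ 514.6, -419.3]), array([95., 18.]), 27.7)
grey 683 [552.6 216.7] zraw 0.0057 (0.01, array([ 454., -673.]), array([ 434.8, -663.1]), array([ 49., 164.]), 85.5) (0.03, array([ 453., -660.]), array([ 433.9, -650.8]), array([ 48., 161.]), 85.5
[... 2371 characters left out ...]
[ 614., -295.]), array([ 614.7, -295.3]), array([108., 192.]), 77.1) (0.026, array([ 612., -292.]), array([ 612.6, -292.5]), array([107., 190.]), 77.1)
blue 1083 [182.3 171. ] zraw 0.0076 (0.008, array([599., 280.]), array([598.9, 281. ]), array([100., 101.]), 89.6) (0.016, array([597., 278.]), array([597.3, 278.9]), array([ 99., 100.]), 89.6) (0.026, array([595., 275.]), array([595.4, 276.4]), array([98., 99.]), 89.6)
blue 283 [417.7 288.9] zraw 0.0394 (0.008, array([ 279., -319.]), array([ 278.7, -319.6]), array([51., 40.]), 88.6) (0.016, array([ 280., -317.]), array([ 279.5, -317.2]), array([50., 40.]), 88.6) (0.026, array([ 281., -314.]), array([ 280.5, -314.2]), array([50., 40.]), 88.6)
```

```bash
cat >> h.py <<'E'
def goal(x,y,z,yaw=None):
    """yaw: world angle (deg) of the jaw axis (tool y), mod 180"""
    s=robot.get_obs(); R=s["orientation"]; 
    dl=R.T@(np.array([x,y,z])-s["eef_pos"])*100
    cy=np.degrees(np.arctan2(R[1,1],R[0,1])); t=0
    if yaw is not None:
        t=-((yaw-cy+90)%180-90)
    print("t",round(s["clock"],2),"tcp",s["eef_pos"].round(4),"yaw",round(cy,2),"q6",s["qpos"][5].round(1),"open",round(s["opening"],3),"SHIFT",dl.round(2),"TURN z",round(t,2),"len",np.linalg.norm(dl).round(1))
E
python3 - <<'E'
from h import *
goal(.372,-.290,.20,110)
p,d,w,m=cloud("top")
hsv=cv2.cvtColor(p,cv2.COLOR_RGB2HSV)
k,l,s,c=cv2.connectedComponentsWithStats(((hsv[...,1]<40)&(hsv[...,2]>120)).astype(np.uint8))
for i in range(1,k):
    if s[i,4]<40 or c[i][1]>320 or c[i][1]<100: continue
    zz=np.median(w[l==i][:,2]); q=pix2plane(m,np.argwhere(l==i)[:,::-1],zz)[:,:2]
    e,V=np.linalg.eigh(np.cov((q-q.mean(0)).T)); print(q.mean(0).round(4),zz.round(4),np.degrees(np.arctan2(V[1,1],V[0,1]))%180)
E
```

```text
t 1.4 tcp [ 0.2375 -0.5781  0.2313] yaw 112.33 q6 -14.8 open 0.997 SHIFT [-23.39  21.54   3.13] TURN z 2.33 len 31.9
[0.5968 0.277 ] 0.0498 57.500557217018255
[ 0.5196 -0.4373] 0.0062 27.49829490529126
[ 0.4543 -0.6752] 0.0059 3.7107136290520657
[0.4516 0.1432] 0.0074 27.589847166151856
[ 0.4727 -0.0084] 0.055 167.17840636157896
[ 0.4437 -0.147 ] 0.028 100.62244092222767
[0.4442 0.4642] 0.0225 36.31654345243558
[ 0.4023 -0.5213] 0.0059 117.77140498837167
[0.3694 0.2964] 0.0095 20.9393397503718
[ 0.3714 -0.2885] 0.0396 88.60942936914338
```

>>> send_rows([
  [[-1.2,1.1,0.15,0,0,0],[-4,3.7,0.5,0,0,0],[-8,7.3,1.0,0,0,0],[-12,11,1.6,0,0,1],[-16,14.7,2.1,0,0,2],[-19.5,18,2.6,0,0,2.3],[-22.3,20.5,3,0,0,2.3],[-23.4,21.5,3.1,0,0,2.3],[-23.4,21.5,3.1,0,0,2.3],[-23.4,21.5,3.1,0,0,2.3]],
])

```text
clock: 2.7
eef_pos: [0.3721, -0.2908, 0.2004]
orientation: [[-0.94, -0.342, 0.0], [-0.342, 0.94, -0.0], [-0.0, -0.0, -1.0]]
wrist_force: [0.6, 0.7, -0.3]
opening: 1.003
```

```bash
cat >> h.py <<'E'
def wristobj(name,near,h,rad=.08,save=None):
    """grey objects seen by wrist near xy; top height h"""
    p,d,w,m=cloud("wrist")
    if save: cv2.imwrite(f"pics/{save}.png",p[:,:,::-1])
    top=(d>0)&(abs(w[...,2]-h)<.008)&(np.hypot(w[...,0]-near[0],w[...,1]-near[1])<rad)
    hsv=cv2.cvtColor(p,cv2.COLOR_RGB2HSV); top&=(hsv[...,1]<70)&(hsv[...,2]>90)
    k,l,s,c=cv2.connectedComponentsWithStats(top.astype(np.uint8))
    for i in range(1,k):
        if s[i,4]<60: continue
        q=w[l==i]; z=np.median(q[:,2]); a=pix2plane(m,np.argwhere(l==i)[:,::-1],z)[:,:2]
        r=cv2.minAreaRect((a*1000).astype(np.float32)); e,V=np.linalg.eigh(np.cov((a-a.mean(0)).T))
        print(name,s[i,4],"px",c[i].round(0),"ctr",a.mean(0).round(4),"z",z.round(4),"rect",np.round(r[0],1),np.round(r[1],1),"pca",round(np.degrees(np.arctan2(V[1,1],V[0,1]))%180,1))
    return p,d,w,m
E
python3 - <<'E'
from h import *
wristobj("short",(.372,-.289),.04,save="w1")
goal(.372,-.289,.02,110)
E
```

```text
short 1316 px [282. 185.] ctr [ 0.3721 -0.2936] z 0.0392 rect [ 372.1 -293.5] [39.6 38.5] pca 13.9
t 2.75 tcp [ 0.372  -0.291   0.2004] yaw 109.96 q6 -51.8 open 1.002 SHIFT [-0.07  0.19 18.04] TURN z -0.04 len 18.0
```

View pics/w1.png

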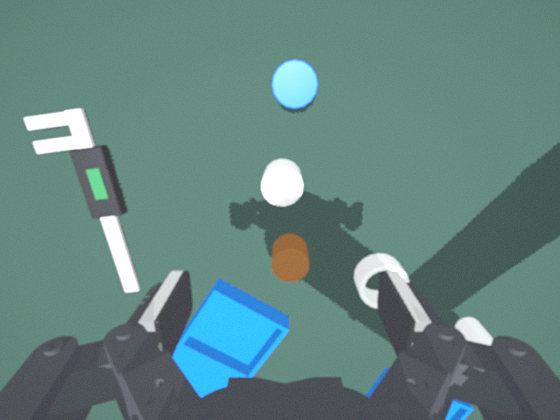

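The wrist view shows the grey plug at (282,185) with the blue and brown look-alikes above and below it. There is room for the jaws on both sides.

>>> send_rows([
  [[0.1,-0.2,1,0,0,0],[0.1,-0.2,4,0,0,0],[0.1,-0.2,8,0,0,0],[0.1,-0.2,12,0,0,0],[0.1,-0.2,15.5,0,0,0],[0.1,-0.2,17.8,0,0,0],[0.1,-0.2,18.6,0,0,0],[0.1,-0.2,18.6,0,0,0]],
])

```text
clock: 3.75
eef_pos: [0.3717, -0.2929, 0.0139]
orientation: [[-0.94, -0.342, -0.001], [-0.342, 0.94, 0.0], [0.001, 0.001, -1.0]]
wrist_force: [0.1, -0.2, 0.4]
opening: 1.002
```

>>> send_rows([
  [[0,0,0,0,0,0],[0,0,0,0,0,0],[0,0,0,0,0,0],[0,0,0,0,0,0],[0,0,0,0,0,0],[0,0,0,0,0,0],[0,0,0,0,0,0]],
], gripper=1, newtons=40)

```text
clock: 4.62
eef_pos: [0.3726, -0.2927, 0.0153]
orientation: [[-0.939, -0.343, 0.002], [-0.343, 0.939, -0.001], [-0.001, -0.001, -1.0]]
wrist_force: [-2.0, 0.7, 5.3]
opening: 0.458
```

>>> send_rows([
  [[0,0,-0.5,0,0,0],[0,0,-2,0,0,0],[0,0,-4.5,0,0,0],[0,0,-7,0,0,0],[0,0,-9,0,0,0],[0,0,-10,0,0,0],[0,0,-10,0,0,0]],
])

```text
clock: 5.5
eef_pos: [0.3721, -0.2925, 0.1146]
orientation: [[-0.94, -0.342, 0.001], [-0.342, 0.94, -0.0], [-0.001, -0.0, -1.0]]
wrist_force: [-0.0, 0.6, -1.3]
opening: 0.454
```

```bash
python3 - <<'E'
from h import *
goal(.569,-.2825,.115,77)
E
```

```text
t 5.5 tcp [ 0.3721 -0.2925  0.1146] yaw 110.03 q6 -51.5 open 0.454 SHIFT [-18.84  -5.81  -0.02] TURN z 33.03 len 19.7
```

>>> send_rows([
  [[-1,-0.3,0,0,0,2],[-3.5,-1,0,0,0,6],[-7,-2.1,0,0,0,12],[-10.5,-3.2,0,0,0,19],[-14,-4.3,0,0,0,25],[-17,-5.2,0,0,0,30],[-18.5,-5.7,0,0,0,32.5],[-18.8,-5.8,0,0,0,33],[-18.8,-5.8,0,0,0,33]],
])

```text
clock: 6.62
eef_pos: [0.5675, -0.2824, 0.1131]
orientation: [[-0.975, 0.224, -0.002], [0.224, 0.975, 0.001], [0.003, 0.0, -1.0]]
wrist_force: [-0.6, 0.7, -1.2]
opening: 0.456
```

```bash
python3 - <<'E'
from h import *
p,d,w,m=cloud("wrist"); cv2.imwrite("pics/w2.png",p[:,:,::-1])
hsv=cv2.cvtColor(p,cv2.COLOR_RGB2HSV)
b=(hsv[...,0]>95)&(hsv[...,0]<125)&(hsv[...,1]>120)&(d>0)&(abs(w[...,2]-.026)<.005)&(w[...,1]<-.15)
q=w[b]; r=cv2.minAreaRect((q[:,:2]*1000).astype(np.float32)); print(b.sum(),r,np.median(q[:,2]))
goal(.569,-.2825,.115,77)
E
```

```text
3563 ((616.8040771484375, -294.51165771484375), (100.40039825439453, 184.70013427734375), 77.18917846679688) 0.025016149048515485
t 6.67 tcp [ 0.5674 -0.2825  0.1135] yaw 77.04 q6 -91.1 open 0.454 SHIFT [-0.15  0.03 -0.15] TURN z 0.04 len 0.2
```

View pics/w2.png

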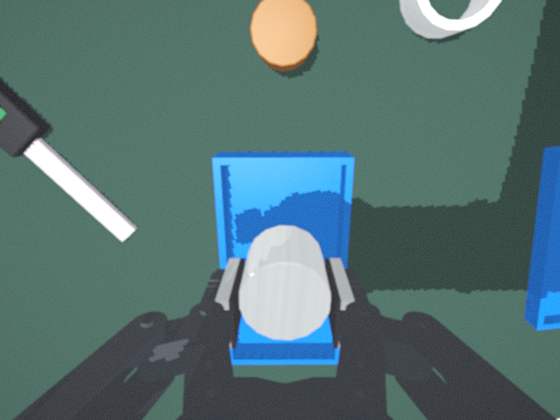

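The plug is held square over the near bay at about (285,280), and the box rim fit matches its stated 100 x 184 mm.

>>> send_rows([
  [[-0.3,0,1,0,0,0],[-0.6,-0.1,2.5,0,0,0],[-0.6,-0.1,4.5,0,0,0],[-0.6,-0.1,6.5,0,0,0],[-0.6,-0.1,8,0,0,0],[-0.6,-0.1,8.8,0,0,0],[-0.6,-0.1,9.1,0,0,0],[-0.6,-0.1,9.25,0,0,0],[-0.6,-0.1,9.25,0,0,0]],
])

```text
clock: 7.8
eef_pos: [0.5745, -0.285, 0.0224]
orientation: [[-0.975, 0.224, 0.001], [0.224, 0.975, -0.0], [-0.001, -0.0, -1.0]]
wrist_force: [0.5, -0.8, -1.0]
opening: 0.454
```

>>> send_rows([
  [[0,0,0.1,0,0,0],[0,0,0.2,0,0,0],[0,0,0.2,0,0,0]],
])

```text
clock: 8.18
eef_pos: [0.5743, -0.285, 0.0204]
orientation: [[-0.975, 0.224, 0.001], [0.224, 0.975, -0.0], [-0.001, -0.0, -1.0]]
wrist_force: [-0.6, 0.6, 1.4]
opening: 0.457
```

>>> send_rows([
  [[0,0,0,0,0,0],[0,0,0,0,0,0],[0,0,0,0,0,0],[0,0,0,0,0,0]],
], gripper=-0.22)

```text
clock: 8.68
eef_pos: [0.5741, -0.2849, 0.0198]
orientation: [[-0.975, 0.224, -0.0], [0.224, 0.975, -0.0], [0.0, -0.0, -1.0]]
wrist_force: [0.5, -0.8, 0.2]
opening: 0.607
```

>>> send_rows([
  [[0,0,-0.5,0,0,0],[0,0,-2,0,0,0],[0,0,-4.5,0,0,0],[0,0,-8,0,0,0],[0,0,-12,0,0,0],[0,0,-15,0,0,0],[0,0,-16,0,0,0]],
])

```text
clock: 9.55
eef_pos: [0.5752, -0.2853, 0.1834]
orientation: [[-0.975, 0.224, 0.006], [0.224, 0.975, -0.002], [-0.006, -0.0, -1.0]]
wrist_force: [-0.1, -1.2, 0.2]
opening: 0.613
```

```bash
python3 - <<'E'
from h import *
wristobj("short",(.573,-.285),.045,save="w3")
goal(.473,-.0085,.18,110)
E
```

```text
short 1509 px [285. 190.] ctr [ 0.5736 -0.2846] z 0.0441 rect [ 573.6 -284.9] [38.6 39.9] pca 162.2
t 9.6 tcp [ 0.5751 -0.2853  0.1832] yaw 77.05 q6 -91.0 open 0.613 SHIFT [16.15 24.68  0.23] TURN z -32.95 len 29.5
```

View pics/w3.png

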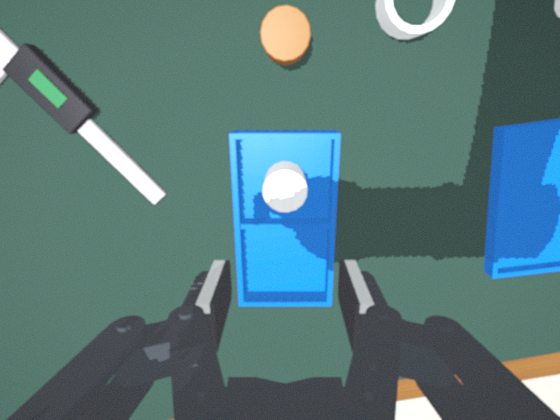

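The short plug stands in the near bay at (285,190), with its top at 44 mm. Next is the tall plug.

>>> send_rows([
  [[0.8,1.2,0,0,0,0],[3,4.5,0,0,0,0],[6,9,0,0,0,0],[9,13.6,0,0,0,0],[12,18.2,0,0,0,0],[14.5,22.2,0,0,0,0],[15.9,24.3,0.2,0,0,0],[16.1,24.7,0.2,0,0,0],[16.1,24.7,0.2,0,0,0]],
], gripper=-1)

```text
clock: 10.72
eef_pos: [0.4721, -0.0081, 0.1771]
orientation: [[-0.975, 0.224, -0.002], [0.224, 0.975, -0.001], [0.001, -0.001, -1.0]]
wrist_force: [-0.3, 0.1, -0.6]
opening: 0.996
```

```bash
python3 - <<'E'
from h import *
wristobj("tall",(.473,-.0085),.056,save="w4")
goal(.473,-.0085,.02,77)
E
```

```text
tall 934 px [285. 202.] ctr [ 0.4748 -0.008 ] z 0.0551 rect [474.9  -8.3] [28.9 29.4] pca 169.7
t 10.78 tcp [ 0.4724 -0.0084  0.1772] yaw 77.02 q6 -121.7 open 0.999 SHIFT [-0.08  0.02 15.72] TURN z 0.02 len 15.7
```

View pics/w4.png

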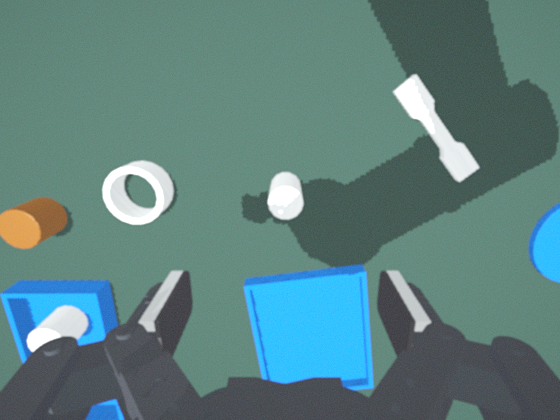

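The tall plug is at (285,200), clear all round. Descending to grasp it.

>>> send_rows([
  [[-0.2,0,1,0,0,0],[-0.3,0,4,0,0,0],[-0.3,0,8,0,0,0],[-0.3,0,11.5,0,0,0],[-0.3,0,14,0,0,0],[-0.3,0,15.3,0,0,0],[-0.3,0,15.5,0,0,0]],
])

```text
clock: 11.65
eef_pos: [0.4753, -0.0093, 0.0219]
orientation: [[-0.974, 0.225, -0.002], [0.225, 0.974, -0.001], [0.002, -0.001, -1.0]]
wrist_force: [0.0, -0.5, 0.3]
opening: 0.999
```

>>> send_rows([
  [[0,0,0,0,0,0],[0,0,0,0,0,0],[0,0,0,0,0,0],[0,0,0,0,0,0],[0,0,0,0,0,0],[0,0,0,0,0,0],[0,0,0,0,0,0],[0,0,0,0,0,0]],
], gripper=1)

```text
clock: 12.65
eef_pos: [0.476, -0.0086, 0.0236]
orientation: [[-0.975, 0.224, 0.001], [0.224, 0.975, 0.0], [-0.001, 0.0, -1.0]]
wrist_force: [-1.4, 0.6, 4.9]
opening: 0.344
```

>>> send_rows([
  [[0,0,-0.5,0,0,0],[0,0,-2,0,0,0],[0,0,-5,0,0,0],[0,0,-8.5,0,0,0],[0,0,-11,0,0,0],[0,0,-12,0,0,0],[0,0,-12,0,0,0]],
])

```text
clock: 13.52
eef_pos: [0.4754, -0.0087, 0.1428]
orientation: [[-0.974, 0.225, 0.0], [0.225, 0.974, 0.0], [-0.0, 0.0, -1.0]]
wrist_force: [-0.7, 0.2, -0.9]
opening: 0.338
```

```bash
python3 - <<'E'
from h import *
goal(.6607,-.3045,.142,77)
E
```

```text
t 13.53 tcp [ 0.4754 -0.0087  0.1428] yaw 77.02 q6 -121.5 open 0.338 SHIFT [-24.7  -24.66   0.07] TURN z 0.02 len 34.9
```

>>> send_rows([
  [[-1,-1,0,0,0,0],[-3.5,-3.5,0,0,0,0],[-7,-7,0,0,0,0],[-10.5,-10.5,0,0,0,0],[-14,-14,0,0,0,0],[-17.5,-17.5,0,0,0,0],[-21,-21,0,0,0,0],[-23.6,-23.6,0,0,0,0],[-24.7,-24.7,0,0,0,0],[-24.7,-24.7,0,0,0,0]],
])

```text
clock: 14.78
eef_pos: [0.6601, -0.3067, 0.1397]
orientation: [[-0.974, 0.227, -0.004], [0.227, 0.974, 0.001], [0.004, 0.0, -1.0]]
wrist_force: [-0.7, 0.2, -0.9]
opening: 0.342
```

>>> send_rows([
  [[0,0,1,0,0,0],[0,0,3.5,0,0,0],[0,0,6.5,0,0,0],[0,0,9,0,0,0],[0,0,10.3,0,0,0],[0,0,11,0,0,0],[0,0,11.1,0,0,0],[0,0,11.1,0,0,0]],
])

```text
clock: 15.78
eef_pos: [0.6615, -0.3051, 0.0329]
orientation: [[-0.975, 0.224, 0.002], [0.224, 0.975, -0.001], [-0.002, -0.0, -1.0]]
wrist_force: [0.6, -0.2, -0.6]
opening: 0.342
```

>>> send_rows([
  [[0,0,0.2,0,0,0],[0,0,0.35,0,0,0],[0,0,0.42,0,0,0],[0,0,0.42,0,0,0]],
])

```text
clock: 16.27
eef_pos: [0.6611, -0.305, 0.0287]
orientation: [[-0.975, 0.224, 0.001], [0.224, 0.975, -0.0], [-0.001, -0.0, -1.0]]
wrist_force: [-2.2, 2.1, 4.6]
opening: 0.338
```

>>> send_rows([
  [[0,0,0,0,0,0],[0,0,0,0,0,0],[0,0,0,0,0,0],[0,0,0,0,0,0]],
], gripper=-0.1)

```text
clock: 16.77
eef_pos: [0.6608, -0.3049, 0.0273]
orientation: [[-0.974, 0.224, -0.0], [0.224, 0.974, 0.0], [0.0, 0.0, -1.0]]
wrist_force: [-0.1, 0.1, 0.3]
opening: 0.55
```

>>> send_rows([
  [[0,0,-0.5,0,0,0],[0,0,-2,0,0,0],[0,0,-4.5,0,0,0],[0,0,-8,0,0,0],[0,0,-12,0,0,0],[0,0,-14.5,0,0,0],[0,0,-15,0,0,0]],
])

```text
clock: 17.65
eef_pos: [0.662, -0.3053, 0.1816]
orientation: [[-0.975, 0.224, 0.006], [0.224, 0.975, -0.002], [-0.006, -0.0, -1.0]]
wrist_force: [-0.4, -0.3, -0.4]
opening: 0.552
```

```bash
python3 - <<'E'
from h import *
wristobj("tall",(.661,-.304),.061,save="w5")
goal(.4437,-.147,.17,77)
E
```

```text
tall 956 px [285. 195.] ctr [ 0.6599 -0.3045] z 0.0601 rect [ 660.  -304.4] [28.7 29.9] pca 167.3
t 17.7 tcp [ 0.6615 -0.3051  0.1802] yaw 77.03 q6 -90.9 open 0.551 SHIFT [24.77 10.52  0.92] TURN z 0.03 len 26.9
```

View pics/w5.png

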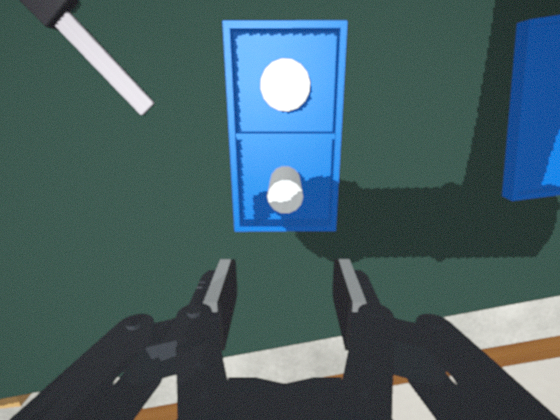

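Both plugs stand one per bay, the short one at (285,85) and the tall one at (285,195). Next is the ring.

>>> send_rows([
  [[1.5,0.6,0,0,0,0],[5,2.1,0,0,0,0],[9,3.8,0,0,0,0],[13,5.5,0,0,0,0],[17,7.2,0,0,0,0],[21,8.9,0.3,0,0,0],[23.8,10.1,0.6,0,0,0],[24.8,10.5,0.7,0,0,0],[24.8,10.5,0.7,0,0,0]],
], gripper=-1)

```text
clock: 18.82
eef_pos: [0.4426, -0.1468, 0.1704]
orientation: [[-0.975, 0.224, -0.0], [0.224, 0.975, -0.0], [0.0, -0.0, -1.0]]
wrist_force: [0.1, -0.1, 0.3]
opening: 1.002
```

```bash
python3 - <<'E'
from h import *
wristobj("ring",(.444,-.147),.030,rad=.05,save="w6")
goal(.4437,-.147,.012,77)
E
```

```text
ring 1231 px [286. 194.] ctr [ 0.4452 -0.1462] z 0.0288 rect [ 445.1 -146. ] [54.5 55.6] pca 169.6
t 18.88 tcp [ 0.4434 -0.1471  0.1705] yaw 77.05 q6 -104.6 open 1.001 SHIFT [-0.03  0.02 15.85] TURN z 0.05 len 15.9
```

View pics/w6.png

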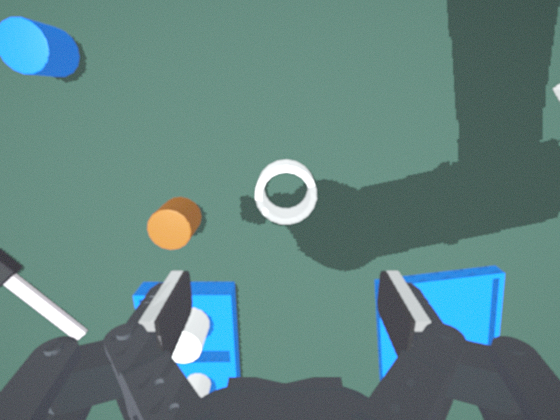

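The ring is at (286,192), clear of the brown look-alike. Descending.

>>> send_rows([
  [[-0.2,0.1,1,0,0,0],[-0.2,0.1,4,0,0,0],[-0.2,0.1,8,0,0,0],[-0.2,0.1,12,0,0,0],[-0.2,0.1,14.6,0,0,0],[-0.2,0.1,15.8,0,0,0],[-0.2,0.1,16.0,0,0,0]],
])

```text
clock: 19.75
eef_pos: [0.445, -0.1467, 0.0098]
orientation: [[-0.974, 0.225, -0.001], [0.225, 0.974, -0.0], [0.001, -0.0, -1.0]]
wrist_force: [0.9, 0.6, -0.4]
opening: 1.002
```

>>> send_rows([
  [[0,0,0,0,0,0],[0,0,0,0,0,0],[0,0,0,0,0,0],[0,0,0,0,0,0],[0,0,0,0,0,0],[0,0,0,0,0,0],[0,0,0,0,0,0]],
], gripper=1)

```text
clock: 20.62
eef_pos: [0.4459, -0.1465, 0.012]
orientation: [[-0.975, 0.224, 0.003], [0.224, 0.975, -0.0], [-0.003, 0.0, -1.0]]
wrist_force: [-0.7, 0.1, 6.3]
opening: 0.633
```

>>> send_rows([
  [[0,0,-0.5,0,0,0],[0,0,-2,0,0,0],[0,0,-5,0,0,0],[0,0,-8.5,0,0,0],[0,0,-11,0,0,0],[0,0,-12,0,0,0],[0,0,-12,0,0,0]],
])

```text
clock: 21.5
eef_pos: [0.4448, -0.1463, 0.1308]
orientation: [[-0.974, 0.225, 0.001], [0.225, 0.974, 0.0], [-0.001, 0.001, -1.0]]
wrist_force: [-0.9, 0.3, -0.9]
opening: 0.628
```

```bash
python3 - <<'E'
from h import *
goal(.598,.280,.135,77)
E
```

```text
t 21.5 tcp [ 0.4448 -0.1463  0.1308] yaw 77.01 q6 -104.7 open 0.628 SHIFT [-5.35 44.98 -0.39] TURN z 0.01 len 45.3
```

>>> send_rows([
  [[-0.1,1,0,0,0,-2],[-0.4,3.5,0,0,0,-5],[-0.9,7.5,0,0,0,-9],[-1.4,12,0,0,0,-13],[-2,16.5,0,0,0,-17],[-2.5,21,0,0,0,-21],[-3,25.5,0,0,0,-25],[-3.6,30,0,0,0,-28],[-4.1,34.5,0,0,0,-30],[-4.6,38.5,0,0,0,-30]],
])

```text
clock: 22.75
eef_pos: [0.5757, 0.2204, 0.1287]
orientation: [[-0.955, -0.295, -0.003], [-0.295, 0.956, -0.002], [0.003, -0.001, -1.0]]
wrist_force: [0.9, -0.6, -0.7]
opening: 0.631
```

```bash
python3 - <<'E'
from h import *
p,d,w,m=cloud("wrist"); cv2.imwrite("pics/w7.png",p[:,:,::-1])
hsv=cv2.cvtColor(p,cv2.COLOR_RGB2HSV)
n=np.hypot(w[...,0]-.598,w[...,1]-.28)<.07
b=n&(d>0)&(hsv[...,1]>120)&(hsv[...,0]>95)&(hsv[...,0]<125)&(abs(w[...,2]-.008)<.005)
print("base",b.sum(), cv2.minEnclosingCircle((w[b][:,:2]*1000).astype(np.float32)),np.median(w[b][:,2]))
b=n&(d>0)&(abs(w[...,2]-.052)<.003)
if b.sum()>5: print("top",b.sum(), w[b].mean(0), cv2.minEnclosingCircle((w[b][:,:2]*1000).astype(np.float32)))
goal(.598,.280,.135)
E
```

```text
base 5376 ((601.2593994140625, 281.29815673828125), 50.11833190917969) 0.0072278332930411915
top 108 [0.59382418 0.28181824 0.05066246] ((598.2120971679688, 281.19384765625), 9.385943412780762)
t 22.8 tcp [0.5781 0.2247 0.1287] yaw 107.34 q6 -108.9 open 0.633 SHIFT [-3.55  4.69 -0.63] TURN z 0 len 5.9
```

View pics/w7.png

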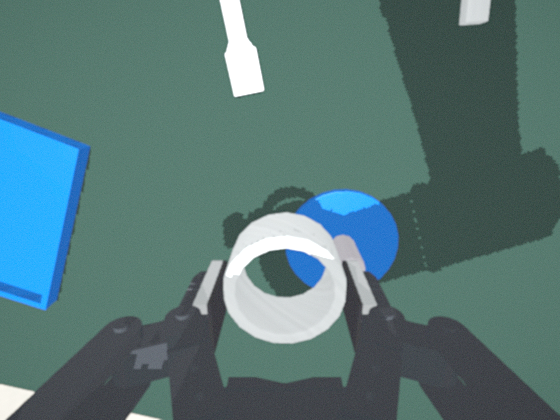

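The ring hangs in the jaws at (285,275), with the blue base beside it at (343,240).

>>> send_rows([
  [[-0.6,0.8,0,0,0,0],[-2,2.5,0,0,0,0],[-3.2,4.2,0,0,0,0],[-4,5.1,0,0,0,0],[-4,5.1,0,0,0,0],[-4,5.1,0,0,0,0]],
])

```text
clock: 23.55
eef_pos: [0.599, 0.2781, 0.1303]
orientation: [[-0.956, -0.292, -0.001], [-0.292, 0.956, -0.001], [0.001, -0.0, -1.0]]
wrist_force: [0.1, -0.2, -2.0]
opening: 0.636
```

```bash
python3 - <<'E'
from h import *
p,d,w,m=cloud("wrist"); cv2.imwrite("pics/w8.png",p[:,:,::-1])
hsv=cv2.cvtColor(p,cv2.COLOR_RGB2HSV)
n=np.hypot(w[...,0]-.598,w[...,1]-.28)<.07
b=n&(d>0)&(hsv[...,1]>120)&(hsv[...,0]>95)&(hsv[...,0]<125)&(abs(w[...,2]-.008)<.005)
print("base",b.sum(), cv2.minEnclosingCircle((w[b][:,:2]*1000).astype(np.float32)),np.median(w[b][:,2]))
goal(.600,.281,.02)
E
```

```text
base 7096 ((601.7392578125, 281.1717834472656), 50.0767822265625) 0.0072071640442415985
t 23.6 tcp [0.5991 0.2781 0.1305] yaw 107.0 q6 -111.9 open 0.633 SHIFT [-0.18  0.25 11.05] TURN z 0 len 11.1
```

View pics/w8.png

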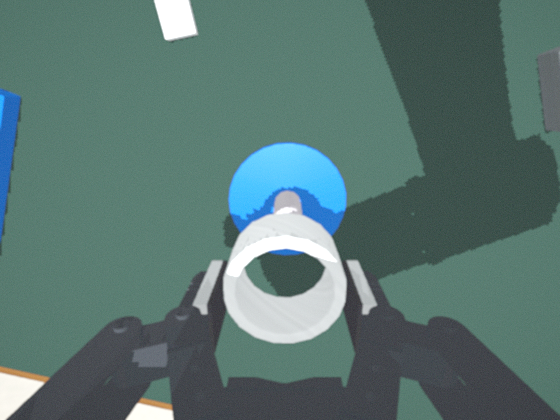

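The ring is lined up in the picture plane, with the post at (287,205) on its axis. Lowering it slowly and watching the force.

>>> send_rows([
  [[-0.3,0.2,1,0,0,0],[-0.3,0.2,2.5,0,0,0],[-0.3,0.2,4,0,0,0],[-0.3,0.2,5.5,0,0,0],[-0.3,0.2,7,0,0,0],[-0.3,0.2,8.5,0,0,0],[-0.3,0.2,9.7,0,0,0],[-0.3,0.2,10.5,0,0,0],[-0.3,0.2,10.7,0,0,0],[-0.3,0.2,10.7,0,0,0]],
])

```text
clock: 24.85
eef_pos: [0.602, 0.2819, 0.0239]
orientation: [[-0.956, -0.293, 0.001], [-0.293, 0.956, 0.0], [-0.001, 0.0, -1.0]]
wrist_force: [0.3, 0.0, -1.1]
opening: 0.63
```

>>> send_rows([
  [[0,0,0.15,0,0,0],[0,0,0.3,0,0,0],[0,0,0.38,0,0,0],[0,0,0.38,0,0,0]],
])

```text
clock: 25.35
eef_pos: [0.6017, 0.2818, 0.0201]
orientation: [[-0.956, -0.293, 0.0], [-0.293, 0.956, 0.0], [-0.0, -0.0, -1.0]]
wrist_force: [-0.7, -0.4, 1.1]
opening: 0.634
```

>>> send_rows([
  [[0,0,0,0,0,0],[0,0,0,0,0,0],[0,0,0,0,0,0],[0,0,0,0,0,0]],
], gripper=-0.8)

```text
clock: 25.85
eef_pos: [0.6017, 0.2818, 0.0198]
orientation: [[-0.956, -0.293, 0.0], [-0.293, 0.956, 0.0], [-0.0, 0.0, -1.0]]
wrist_force: [0.5, -0.7, -0.5]
opening: 0.899
```

>>> send_rows([
  [[0,0,-0.5,0,0,0],[0,0,-2,0,0,0],[0,0,-4.5,0,0,0],[0,0,-8,0,0,0],[0,0,-12,0,0,0],[0,0,-14.5,0,0,0],[0,0,-15,0,0,0]],
])

```text
clock: 26.72
eef_pos: [0.6027, 0.2824, 0.1734]
orientation: [[-0.956, -0.293, 0.005], [-0.293, 0.956, 0.003], [-0.006, 0.002, -1.0]]
wrist_force: [-0.9, -0.4, 0.3]
opening: 0.902
```

```bash
python3 - <<'E'
from h import *
wristobj("ring",(.601,.281),.038,rad=.05,save="w9")
goal(.4516,.1432,.17,117.5)
E
```

```text
ring 1290 px [284. 190.] ctr [0.601  0.2814] z 0.0368 rect [601.2 281.6] [55.3 55.1] pca 18.7
ring 101 px [283. 182.] ctr [0.593  0.2787] z 0.0383 rect [594.1 279.2] [ 9.6 20.2] pca 106.5
t 26.77 tcp [0.6022 0.2821 0.1722] yaw 107.03 q6 -112.0 open 0.902 SHIFT [18.47 -8.87  0.14] TURN z -10.47 len 20.5
```

View pics/w9.png

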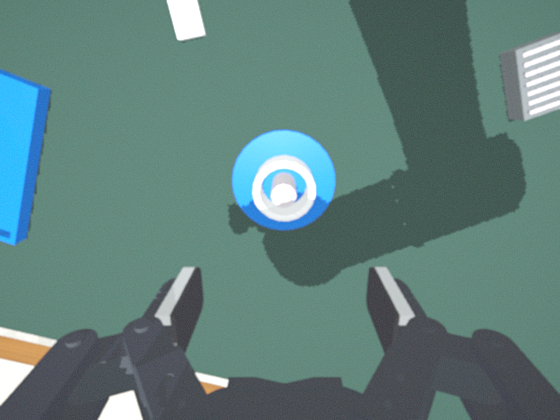

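The ring sits flat round the post at (284,188), with its top at 37–38 mm. Next is the waisted bar.

>>> send_rows([
  [[1,-0.5,0,0,0,0],[3.5,-1.7,0,0,0,-2],[7,-3.4,0,0,0,-4],[11,-5.3,0,0,0,-7],[14.5,-7,0,0,0,-9],[17.3,-8.3,0,0,0,-10.5],[18.4,-8.9,0,0,0,-10.5],[18.4,-8.9,0,0,0,-10.5],[18.4,-8.9,0,0,0,-10.5]],
], gripper=-0.4)

```text
clock: 27.9
eef_pos: [0.4526, 0.1433, 0.1697]
orientation: [[-0.887, -0.462, 0.0], [-0.462, 0.887, 0.0], [-0.0, -0.0, -1.0]]
wrist_force: [-1.1, 1.0, -0.0]
opening: 0.701
```

```bash
python3 - <<'E'
from h import *
wristobj("wbar",(.4516,.1432),.008,rad=.09,save="w10")
goal(.4516,.1432,.003,117.5)
E
```

```text
wbar 2155 px [284. 182.] ctr [0.4507 0.142 ] z 0.0072 rect [452.9 143.7] [113.6  26.5] pca 27.7
t 27.95 tcp [0.4526 0.1434 0.1696] yaw 117.54 q6 -99.7 open 0.7 SHIFT [ 0.1   0.03 16.66] TURN z 0.04 len 16.7
```

View pics/w10.png

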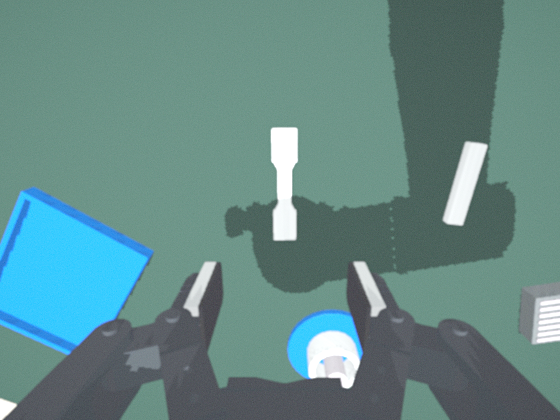

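The waisted bar is at (284,184), square to the jaws with its waist between the pads. Descending to 3 mm.

>>> send_rows([
  [[0.1,0,1,0,0,0],[0.1,0,4,0,0,0],[0.1,0,8,0,0,0],[0.1,0,12,0,0,0],[0.1,0,14.8,0,0,0],[0.1,0,16.2,0,0,0],[0.1,0,16.6,0,0,0],[0.1,0,16.6,0,0,0]],
])

```text
clock: 28.95
eef_pos: [0.4514, 0.1426, 0.0042]
orientation: [[-0.887, -0.462, 0.001], [-0.462, 0.887, 0.001], [-0.001, 0.0, -1.0]]
wrist_force: [-0.3, 0.5, -0.2]
opening: 0.702
```

>>> send_rows([
  [[0,0,0,0,0,0],[0,0,0,0,0,0],[0,0,0,0,0,0],[0,0,0,0,0,0],[0,0,0,0,0,0],[0,0,0,0,0,0],[0,0,0,0,0,0],[0,0,0,0,0,0]],
], gripper=1, newtons=40)

```text
clock: 29.95
eef_pos: [0.4513, 0.1425, 0.0045]
orientation: [[-0.887, -0.463, 0.001], [-0.463, 0.887, 0.001], [-0.001, 0.0, -1.0]]
wrist_force: [-1.8, 0.3, 6.6]
opening: 0.119
```

>>> send_rows([
  [[0,0,-0.5,0,0,0],[0,0,-2,0,0,0],[0,0,-4.5,0,0,0],[0,0,-7,0,0,0],[0,0,-9,0,0,0],[0,0,-10,0,0,0],[0,0,-10,0,0,0]],
])

```text
clock: 30.82
eef_pos: [0.451, 0.1424, 0.1041]
orientation: [[-0.887, -0.462, 0.001], [-0.462, 0.887, 0.001], [-0.001, 0.0, -1.0]]
wrist_force: [-0.4, -0.0, -0.9]
opening: 0.117
```

```bash
python3 - <<'E'
from h import *
p,d,w,m=cloud("wrist"); cv2.imwrite("pics/w11.png",p[:,:,::-1])
goal(.6545,.008,.105,84.9)
E
```

```text
t 30.88 tcp [0.4506 0.1421 0.1035] yaw 117.51 q6 -99.7 open 0.119 SHIFT [-11.89 -21.31  -0.16] TURN z 32.61 len 24.4
```

View pics/w11.png

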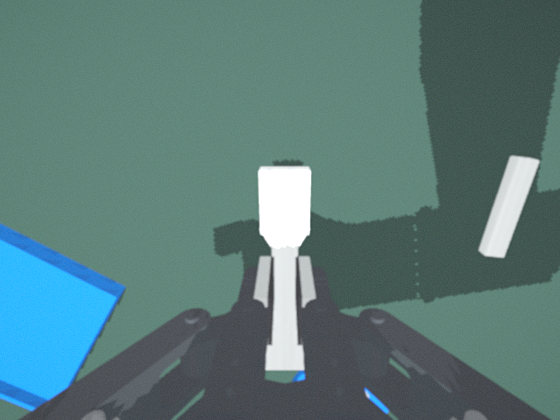

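The bar is gripped square at its waist and hangs level. Moving it over the tray.

>>> send_rows([
  [[-0.5,-1,0,0,0,1],[-2,-3.5,0,0,0,5],[-3.8,-6.8,0,0,0,10],[-5.6,-10.2,0,0,0,16],[-7.4,-13.5,0,0,0,21],[-9.2,-16.6,0,0,0,26],[-10.8,-19.5,0,0,0,30],[-11.7,-21,0,0,0,32.3],[-11.9,-21.3,0,0,0,32.6],[-11.9,-21.3,0,0,0,32.6]],
])

```text
clock: 32.12
eef_pos: [0.6544, 0.0081, 0.1028]
orientation: [[-0.996, 0.088, -0.002], [0.088, 0.996, -0.0], [0.002, -0.0, -1.0]]
wrist_force: [-0.7, -0.7, 0.0]
opening: 0.119
```

>>> send_rows([
  [[0,0,0,0,0,0],[0,0,0,0,0,0]],
])

```text
clock: 32.38
eef_pos: [0.6546, 0.0089, 0.104]
orientation: [[-0.996, 0.087, 0.0], [0.087, 0.996, 0.0], [-0.0, 0.0, -1.0]]
wrist_force: [-0.0, 0.1, -0.5]
opening: 0.117
```

```bash
cat >> h.py <<'E'
def tray():
    p,d,w,m=cloud("wrist")
    hsv=cv2.cvtColor(p,cv2.COLOR_RGB2HSV)
    b=(hsv[...,0]>95)&(hsv[...,0]<125)&(hsv[...,1]>120)&(d>0)&(abs(w[...,2]-.0155)<.004)&(np.hypot(w[...,0]-.653,w[...,1]+.018)<.12)
    q=w[b]; print("tray rim",b.sum(),cv2.minAreaRect((q[:,:2]*1000).astype(np.float32)),np.median(q[:,2]))
    return p,d,w,m
E
python3 - <<'E'
from h import *
p,d,w,m=tray(); cv2.imwrite("pics/w12.png",p[:,:,::-1])
goal(.6545,.008,.02,84.9)
E
```

```text
tray rim 4559 ((655.4158935546875, -18.064666748046875), (130.61802673339844, 160.2930145263672), 84.89049530029297) 0.015059322495659888
t 32.42 tcp [0.6547 0.0089 0.1041] yaw 84.98 q6 -109.9 open 0.118 SHIFT [ 0.01 -0.09  8.41] TURN z 0.08 len 8.4
```

View pics/w12.png

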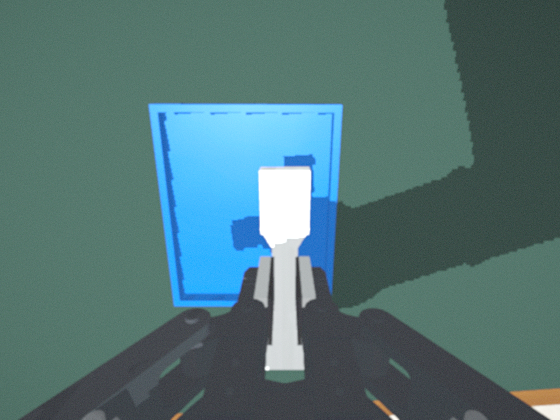

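The rim fit matches 130 x 160 mm, with the bar over its +y half. Lowering.

>>> send_rows([
  [[-0.3,-0.1,1,0,0,0],[-0.3,-0.1,2.5,0,0,0],[-0.3,-0.1,4.5,0,0,0],[-0.3,-0.1,6.5,0,0,0],[-0.3,-0.1,8,0,0,0],[-0.3,-0.1,8.8,0,0,0],[-0.3,-0.1,9.1,0,0,0],[-0.3,-0.1,9.2,0,0,0],[-0.3,-0.1,9.2,0,0,0]],
])

```text
clock: 33.55
eef_pos: [0.6583, 0.0073, 0.0125]
orientation: [[-0.996, 0.088, 0.001], [0.088, 0.996, 0.0], [-0.001, 0.0, -1.0]]
wrist_force: [-0.3, 0.9, -0.6]
opening: 0.117
```

>>> send_rows([
  [[0,0,0.15,0,0,0],[0,0,0.25,0,0,0],[0,0,0.3,0,0,0],[0,0,0.3,0,0,0]],
])

```text
clock: 34.05
eef_pos: [0.658, 0.0072, 0.0096]
orientation: [[-0.996, 0.088, 0.0], [0.088, 0.996, -0.0], [-0.0, -0.0, -1.0]]
wrist_force: [-2.4, 0.1, 5.1]
opening: 0.119
```

>>> send_rows([
  [[0,0,0,0,0,0],[0,0,0,0,0,0],[0,0,0,0,0,0],[0,0,0,0,0,0]],
], gripper=0.35)

```text
clock: 34.55
eef_pos: [0.6578, 0.0071, 0.0086]
orientation: [[-0.996, 0.088, -0.0], [0.088, 0.996, -0.0], [0.0, -0.0, -1.0]]
wrist_force: [-0.1, 0.2, -0.3]
opening: 0.325
```

>>> send_rows([
  [[0,0,-0.5,0,0,0],[0,0,-2,0,0,0],[0,0,-4.5,0,0,0],[0,0,-8,0,0,0],[0,0,-12,0,0,0],[0,0,-14.5,0,0,0],[0,0,-15,0,0,0]],
])

```text
clock: 35.42
eef_pos: [0.6591, 0.0074, 0.1624]
orientation: [[-0.996, 0.088, 0.006], [0.088, 0.996, 0.001], [-0.006, 0.002, -1.0]]
wrist_force: [0.1, -0.3, 0.1]
opening: 0.326
```

```bash
python3 - <<'E'
from h import *
wristobj("wbar",(.6577,.008),.013,rad=.09,save="w13")
goal(.3694,.2964,.16,110.9)
E
```

```text
wbar 2288 px [284. 185.] ctr [0.6573 0.0073] z 0.0122 rect [661.   7.] [ 23.3 111.7] pca 175.0
t 35.48 tcp [0.6585 0.0073 0.1612] yaw 84.94 q6 -109.7 open 0.324 SHIFT [31.35 26.25  0.04] TURN z -25.96 len 40.9
```

View pics/w13.png

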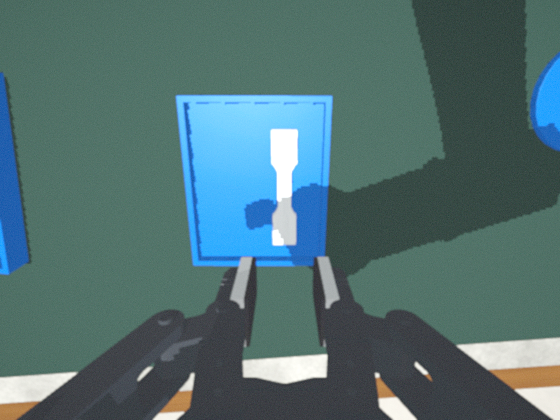

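The waisted bar lies flat in the tray at (284,186), with its top at 12–13 mm, lengthwise. Last is the plain bar.

>>> send_rows([
  [[1.5,1.2,0,0,0,-1],[5,4.2,0,0,0,-4],[9,7.5,0,0,0,-7],[13,10.9,0,0,0,-11],[17,14.2,0,0,0,-14],[21,17.6,0,0,0,-18],[25,20.9,0,0,0,-21],[28.7,24,0,0,0,-24],[30.9,25.8,0,0,0,-26],[31.4,26.2,0,0,0,-26]],
], gripper=-0.4)

```text
clock: 36.72
eef_pos: [0.366, 0.2961, 0.1578]
orientation: [[-0.933, -0.36, -0.002], [-0.36, 0.933, -0.002], [0.002, -0.001, -1.0]]
wrist_force: [0.1, 0.3, -0.3]
opening: 0.699
```

>>> send_rows([
  [[0,0,0,0,0,0],[0,0,0,0,0,0]],
])

```text
clock: 36.98
eef_pos: [0.3684, 0.2951, 0.1584]
orientation: [[-0.934, -0.356, -0.001], [-0.356, 0.934, -0.001], [0.001, -0.001, -1.0]]
wrist_force: [-0.1, 0.2, 0.8]
opening: 0.698
```

```bash
python3 - <<'E'
from h import *
wristobj("pbar",(.3694,.2964),.010,rad=.09,save="w14")
goal(.3694,.2964,.0045,110.9)
E
```

```text
pbar 1424 px [285. 190.] ctr [0.3688 0.2959] z 0.0092 rect [370.4 296.6] [80.  15.7] pca 20.8
t 37.02 tcp [0.3686 0.2951 0.1585] yaw 110.85 q6 -127.6 open 0.699 SHIFT [-0.13  0.1  15.4 ] TURN z -0.05 len 15.4
```

View pics/w14.png

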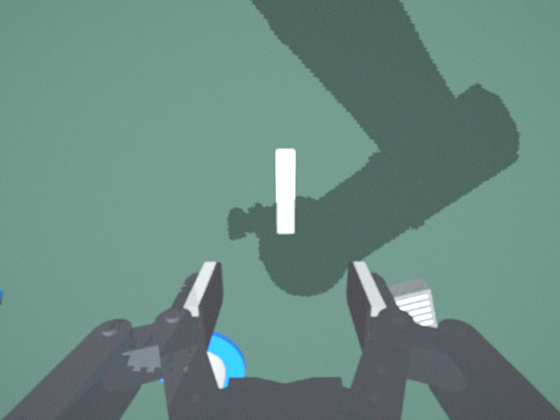

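The plain bar is at (285,191), measures 80 x 15.7 mm and sits square to the jaws.

>>> send_rows([
  [[-0.2,0.1,1,0,0,0],[-0.2,0.1,4,0,0,0],[-0.2,0.1,8,0,0,0],[-0.2,0.1,11.5,0,0,0],[-0.2,0.1,14,0,0,0],[-0.2,0.1,15.2,0,0,0],[-0.2,0.1,15.4,0,0,0],[-0.2,0.1,15.4,0,0,0]],
])

```text
clock: 38.02
eef_pos: [0.3702, 0.298, 0.0054]
orientation: [[-0.934, -0.357, 0.001], [-0.357, 0.934, 0.001], [-0.001, 0.001, -1.0]]
wrist_force: [-0.7, -0.3, -0.6]
opening: 0.699
```

>>> send_rows([
  [[0,0,0,0,0,0],[0,0,0,0,0,0],[0,0,0,0,0,0],[0,0,0,0,0,0],[0,0,0,0,0,0],[0,0,0,0,0,0],[0,0,0,0,0,0],[0,0,0,0,0,0]],
], gripper=1)

```text
clock: 39.02
eef_pos: [0.3699, 0.2979, 0.0055]
orientation: [[-0.934, -0.358, 0.001], [-0.358, 0.934, 0.001], [-0.001, 0.001, -1.0]]
wrist_force: [-0.5, -0.2, 5.5]
opening: 0.169
```

>>> send_rows([
  [[0,0,-0.5,0,0,0],[0,0,-2,0,0,0],[0,0,-4.5,0,0,0],[0,0,-7,0,0,0],[0,0,-9,0,0,0],[0,0,-10,0,0,0],[0,0,-10,0,0,0]],
])

```text
clock: 39.9
eef_pos: [0.3698, 0.2977, 0.1051]
orientation: [[-0.934, -0.357, 0.0], [-0.357, 0.934, 0.001], [-0.001, 0.001, -1.0]]
wrist_force: [0.3, 0.1, -1.1]
opening: 0.164
```

```bash
python3 - <<'E'
from h import *
p,d,w,m=cloud("wrist"); cv2.imwrite("pics/w15.png",p[:,:,::-1])
goal(.653,-.044,.105,84.9)
E
```

```text
t 39.95 tcp [0.3695 0.2973 0.1045] yaw 110.92 q6 -127.6 open 0.168 SHIFT [-14.3  -42.    -0.06] TURN z 26.02 len 44.4
```

View pics/w15.png

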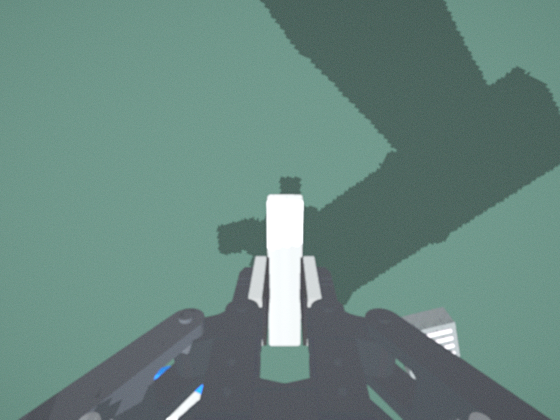

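The bar is held square and level. Carrying it to the tray's -y half.

>>> send_rows([
  [[-0.3,-1,0,0,0,0],[-1.1,-3.4,0,0,0,2],[-2.4,-7,0,0,0,5],[-3.8,-11,0,0,0,8],[-5.1,-15,0,0,0,11],[-6.5,-19,0,0,0,14],[-7.8,-23,0,0,0,17],[-9.2,-27,0,0,0,20],[-10.5,-31,0,0,0,23],[-11.9,-35,0,0,0,25]],
])

```text
clock: 41.2
eef_pos: [0.6061, 0.0111, 0.1035]
orientation: [[-0.997, 0.073, -0.002], [0.073, 0.997, -0.001], [0.002, -0.001, -1.0]]
wrist_force: [0.4, 1.0, 0.5]
opening: 0.166
```

```bash
python3 - <<'E'
from h import *
goal(.653,-.044,.105,84.9)
E
```

```text
t 41.2 tcp [0.6061 0.0111 0.1035] yaw 85.83 q6 -110.5 open 0.166 SHIFT [-5.08 -5.15 -0.16] TURN z 0.93 len 7.2
```

>>> send_rows([
  [[-2,-2.3,0,0,0,1],[-3.8,-4.3,0,0,0,1],[-4.8,-5.4,0,0,0,1],[-5,-5.6,0,0,0,1],[-5,-5.6,0,0,0,1],[-5,-5.6,0,0,0,1]],
])

```text
clock: 41.95
eef_pos: [0.6514, -0.0455, 0.1049]
orientation: [[-0.996, 0.087, -0.0], [0.087, 0.996, 0.0], [0.0, 0.0, -1.0]]
wrist_force: [-0.0, 0.0, 0.3]
opening: 0.167
```

```bash
python3 - <<'E'
from h import *
p,d,w,m=tray(); cv2.imwrite("pics/w16.png",p[:,:,::-1])
goal(.653,-.044,.0105,84.9)
E
```

```text
tray rim 4411 ((655.6034545898438, -17.781166076660156), (130.51455688476562, 160.55532836914062), 84.89698028564453) 0.015105885255198986
t 42.0 tcp [ 0.6515 -0.0455  0.105 ] yaw 84.99 q6 -105.2 open 0.168 SHIFT [-0.14  0.16  9.45] TURN z 0.09 len 9.5
```

View pics/w16.png

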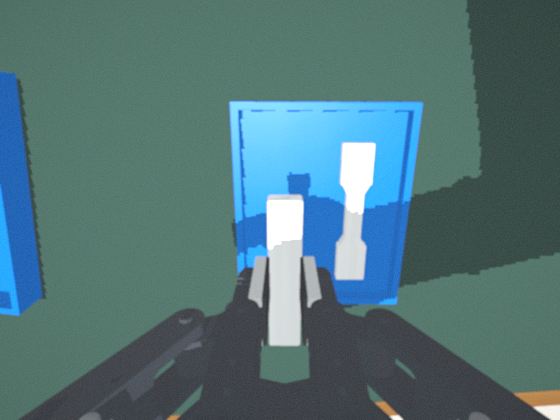

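The plain bar at (285,270) hangs left of the placed waisted bar at (355,210), inside the tray's left wall. Lowering.

>>> send_rows([
  [[-0.1,0.1,1,0,0,0],[-0.1,0.1,2.5,0,0,0],[-0.1,0.1,4.5,0,0,0],[-0.1,0.1,6.5,0,0,0],[-0.1,0.1,8,0,0,0],[-0.1,0.1,8.8,0,0,0],[-0.1,0.1,9.1,0,0,0],[-0.1,0.1,9.2,0,0,0],[-0.1,0.1,9.2,0,0,0]],
])

```text
clock: 43.12
eef_pos: [0.6533, -0.0454, 0.0134]
orientation: [[-0.996, 0.088, 0.001], [0.088, 0.996, 0.0], [-0.001, 0.0, -1.0]]
wrist_force: [-0.5, -0.2, -0.5]
opening: 0.17
```

>>> send_rows([
  [[0,0,0.15,0,0,0],[0,0,0.25,0,0,0],[0,0,0.3,0,0,0],[0,0,0.3,0,0,0]],
])

```text
clock: 43.62
eef_pos: [0.653, -0.0453, 0.0106]
orientation: [[-0.996, 0.088, 0.0], [0.088, 0.996, -0.0], [-0.0, -0.0, -1.0]]
wrist_force: [-2.6, 0.7, 5.7]
opening: 0.167
```

>>> send_rows([
  [[0,0,0,0,0,0],[0,0,0,0,0,0],[0,0,0,0,0,0],[0,0,0,0,0,0]],
], gripper=0.35)

```text
clock: 44.12
eef_pos: [0.6529, -0.0454, 0.0096]
orientation: [[-0.996, 0.088, -0.0], [0.088, 0.996, -0.0], [0.0, -0.0, -1.0]]
wrist_force: [0.3, -0.6, -0.3]
opening: 0.327
```

>>> send_rows([
  [[0,0,-0.5,0,0,0],[0,0,-2,0,0,0],[0,0,-4.5,0,0,0],[0,0,-8,0,0,0],[0,0,-12,0,0,0],[0,0,-14.5,0,0,0],[0,0,-15,0,0,0],[0,0,-15,0,0,0],[0,0,-15,0,0,0]],
])

```text
clock: 45.25
eef_pos: [0.6521, -0.0454, 0.1583]
orientation: [[-0.996, 0.088, -0.003], [0.088, 0.996, -0.0], [0.003, -0.0, -1.0]]
wrist_force: [-1.0, -0.0, 0.2]
opening: 0.328
```

```bash
python3 - <<'E'
from h import *
tray()
wristobj("pbar",(.653,-.045),.015,rad=.11,save="w17")
wristobj("wbar",(.6577,.008),.013,rad=.11)
p,d,w,m=cloud("top"); cv2.imwrite("pics/top9.png",p[:,:,::-1])
p,d,w,m=cloud("scene"); cv2.imwrite("pics/scene9.png",p[:,:,::-1])
print(robot.get_obs()["clock"])
E
```

```text
tray rim 3322 ((655.3897094726562, -17.745956420898438), (130.32713317871094, 160.18060302734375), 84.90229797363281) 0.01506971311554764
pbar 2372 px [342. 190.] ctr [0.6568 0.007 ] z 0.0122 rect [660.4   6.6] [ 22.8 109.9] pca 175.1
pbar 1485 px [285. 191.] ctr [ 0.6519 -0.0452] z 0.0142 rect [653.8 -45.4] [15.9 80.6] pca 175.3
wbar 2428 px [342. 190.] ctr [0.6569 0.0069] z 0.0122 rect [660.2   6.6] [ 24.  110.8] pca 175.1
wbar 1493 px [285. 190.] ctr [ 0.6517 -0.0451] z 0.0142 rect [654.  -45.5] [17.1 80.6] pca 175.2
45.5
```

View pics/w17.png

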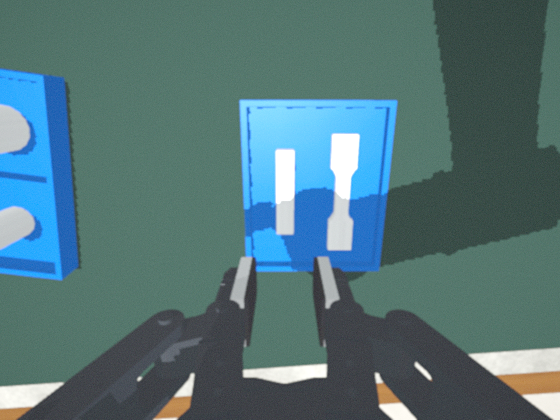

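View pics/scene9.png

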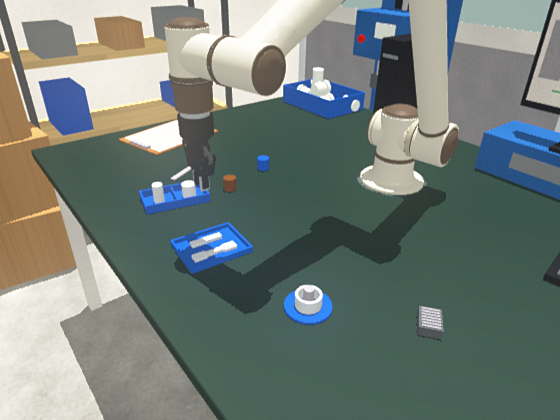

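View pics/top9.png

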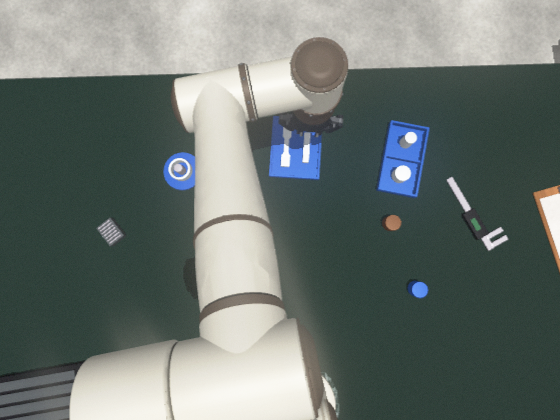

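The wrist view shows both bars flat and parallel in the tray. The scene view shows both plugs upright, one per bay, and the ring round the post. In the top view the caliper (478,215) and jaw block (110,232) are at the same pixels as at the start. The gripper is clear of everything, so I'm handing in.

```bash
python3 -c "
from rig import robot
robot.job_done(); print(robot.get_obs()['clock'])"
```

```text
the job is handed in; nothing more can be done
the job is handed in; nothing more can be done
```

All five specimens are put away, and the job was handed in at about 45.5 s of the 131 s allowed. Each was lowered to light contact (about 6 N at most) before release.

What the last wrist-camera checks showed:
- **Short plug (grey, not the brown or blue look-alike):** it stands in the near bay with its top at 44 mm, about 1 mm from the bay centre.
- **Tall plug:** it stands in the far bay with its top at 60 mm, also about 1 mm from the bay centre.
- **Ring:** it lies flat on the stand base round the post with its top at 37–38 mm, less than 1 mm off centre.
- **Bars:** both lie flat on the tray floor, with tops at 12 mm (waisted) and 14 mm (plain). They are within 0.5° of the tray's long axis and side by side about 52 mm apart.
- **Caliper and jaw block:** they sit at the same pixels in the top view as at the start.

Three measurements disagreed along the way, none enough to matter:
- **Short plug position:** the top camera's first value was 5 mm off the wrist camera's, because its side face showed. I used the wrist value.
- **Bench level:** my first fit of the bench surface from depth was wrong, and I dropped it.
- **Waisted bar centre:** the last wrist view puts it between 1.5 and 5 mm from the tray centre lengthwise, depending on the method. Both are well inside the 22 mm limit.

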